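# Load the table caddy from the pantry counter

## Task

Dinner is about to be served: load the wooden table caddy with the four small table pieces (salt shaker, pepper mill, square oil bottle and sugar jar), each standing upright, fully down in the well that is made for its shape and size. Set them down, do not drop them, and leave their big kitchen-size twins standing where they are on the counter.

Things in the scene. Friction and masses are not known exactly. Their poses are not given: they have to be found in the camera images.
- caddy: brown wood block 190 x 190 x 28 mm with a low steel bar handle at its +y and -y sides (out to 117 mm); does not shift; left or right on the counter, any yaw. Four open wells, 18 mm deep, flat floor 10 mm above the counter; centres (x, y) in its frame, mm: round 82 wide (+46, +46); square 70 wide (+46, -46); round 66 wide (-46, +46); round 56 wide (-46, -46). Origin: centre of the underside, z up.
- salt_shaker: small (table) salt shaker: white pot 40 mm across, domed steel cap with holes, 96 mm high; straight-sided, 40 mm across, up to 86 mm. About 0.12 kg. Stands on the counter; belongs in the caddy's smallest round well (56 mm). Origin: centre of the underside, z up. Round: yaw is free.
- pepper_mill: small (table) pepper mill: turned dark wood, foot 50 mm across, narrow waist, 120 mm high with the steel nut on top; its head is a straight band 42 mm across from 82 to 108 mm. One rigid piece, about 0.14 kg. Stands on the counter; belongs in the middle round well (66 mm). Origin: centre of the underside, z up. Round: yaw is free.
- oil_bottle: small (table) square oil bottle: green glass, corked; body 54 x 54 mm with sides along its x and y, 71 mm high, shoulder to 81 mm, round neck and cork 28 mm across from 81 to 118 mm (top). About 0.26 kg. Stands on the counter; belongs in the square well (70 mm), sides along the well's, any quarter turn. Origin: centre of the underside, z up.
- sugar_jar: small (table) sugar jar: blue ceramic, 66 mm across, light wood lid fast on the jar, lid top at 72 mm, round wood knob 26 mm across from 72 to 98 mm (top); the knob can carry it. About 0.24 kg. Stands on the counter; belongs in the large round well (82 mm). Origin: centre of the underside, z up. Round: yaw is free.
- big_shaker: big shaker: same form as the salt shaker, 60 mm across, 124 mm high. Kitchen size, stays on the counter. Origin: centre of the underside, z up.
- big_mill: big pepper mill: same form as the small one, foot 66 mm across, 138 mm high. Kitchen size, stays on the counter. Origin: centre of the underside, z up.
- big_bottle: big square oil bottle: same form as the small one, 74 x 74 mm, 138 mm high. Kitchen size, stays on the counter. Origin: centre of the underside, z up.
- big_jar: big lidded jar: same form as the sugar jar, 90 mm across, 124 mm high. Kitchen size, stays on the counter. Origin: centre of the underside, z up.

How it is judged (in metres and radians):
At the end, for the whole second after the job is handed in: The four table pieces stand released and at rest in their own wells: within 11 mm of the well centre along each caddy side, underside 4 to 16 mm above the counter (well floor 10), lean under 0.1 rad. The four big pieces stand upright within 30 mm of their starts (x of sugar_jar in the frame of caddy between 0.035 and 0.057 m and y of sugar_jar in the frame of caddy between 0.035 and 0.057 m and height (world z) of sugar_jar between 0.004 and 0.016 m and angle between each of sugar_jar, oil_bottle, pepper_mill, salt_shaker, big_shaker, big_mill, big_bottle, big_jar's own z axis and vertical below 0.1 rad and linear speed of each of sugar_jar, oil_bottle, pepper_mill, salt_shaker, big_shaker, big_mill, big_bottle, big_jar below 0.02 m/s and angular speed of each of sugar_jar, oil_bottle, pepper_mill, salt_shaker below 0.2 rad/s and x of oil_bottle in the frame of caddy between 0.035 and 0.057 m and y of oil_bottle in the frame of caddy between -0.057 and -0.035 m and height (world z) of oil_bottle between 0.004 and 0.016 m and x of pepper_mill in the frame of caddy between -0.057 and -0.035 m and y of pepper_mill in the frame of caddy between 0.035 and 0.057 m and height (world z) of pepper_mill between 0.004 and 0.016 m and x of salt_shaker in the frame of caddy between -0.057 and -0.035 m and y of salt_shaker in the frame of caddy between -0.057 and -0.035 m and height (world z) of salt_shaker between 0.004 and 0.016 m and distance of each of big_shaker, big_mill, big_bottle, big_jar from where it was at the start of the episode below 0.03 m); the robot touches nothing.
It fails at once if a kitchen-size piece is pushed more than 30 mm from its place, lifted or tipped over (distance of any of big_shaker, big_mill, big_bottle, big_jar from where it was at the start of the episode above 0.03 m or angle between any of big_shaker, big_mill, big_bottle, big_jar's own z axis and vertical above 0.3 rad).
It fails at once if a table-size piece is dropped: let go and touching nothing while its underside is more than 40 mm above the counter (more than 30 mm above the floor of a well) ((height (world z) of sugar_jar above 0.04 m and contact force between sugar_jar and anything else below 0.001 N) or (height (world z) of oil_bottle above 0.04 m and contact force between oil_bottle and anything else below 0.001 N) or (height (world z) of pepper_mill above 0.04 m and contact force between pepper_mill and anything else below 0.001 N) or (height (world z) of salt_shaker above 0.04 m and contact force between salt_shaker and anything else below 0.001 N)).
It also fails if it takes over 96 s, if anything falls off the work surface, if the arm or the gripper's body presses on something with over 40 N, if the wrist force passes 120 N, or if a joint passes its speed limit or range.

## Robot

A 6-joint arm with a two-finger parallel gripper is mounted at the origin on the work surface. World frame = base frame: x ahead of the robot, y to its left, z up, the work surface at z = 0. Lengths are in mm, angles in rad, forces in N, time in s.
With the tool pointing down it reaches from about 350 to 975 mm from the base axis. Payload 7.1 kg.
Tool frame: the origin (TCP) lies between the finger pads; the fingertips stand 8 mm ahead of it and the grasp point (between the pads) lies 11 mm behind it (ctrl.tips_ahead is the distance from the TCP to the fingertips, in mm); y points along the fingers, z is the direction in which the jaws open and shut, and the axes are right-handed (so a half turn about y gives the same grasp; the last joint's range is limited). The gripper opens to 88 mm and grips with 3 to 60 N. Pads are 20 mm wide; open, the fingers measure 115 mm over their backs; the gripper's body (75 mm by 178 mm) begins 61 mm behind the grasp point.
Start: joints at [1.216, 0.423, 1.63, -0, 1.089, -0.019], TCP at [205.921, 590.086, 230.675] pointing down, gripper open.
Joint ranges: [-3, 3], [-0.9, 2.11], [0.09, 2.58], [-1.31, 4.45], [0.11, 2.69], [-2.54, 2.54]. Speed limits (rad/s): [2.39, 2.39, 3.01, 3.14, 3.14, 3.14].

## Interface

Orientations are given as a rotation vector (axis times angle).
In Python, from workcell import ctrl gives the robot as it stands.
- The arm moves only by the shell command python3 -m creep 'ROWS'. ROWS is JSON, a list of rows, each an object of numbers: "tx", "ty", "tz": the shift along the world's x, y, z in mm; "rx", "ry", "rz": the turn, a rotation vector about the world's x, y, z in rad; "fingers": the closure in counts, from 0 (fully open) to 255 (shut). A call has 1 to 10 rows; each row is the pose to reach, as a shift and turn from the pose commanded when the call began; what a row does not reach only later rows make up. A row lasts 1/8 s, in which the tool goes at most 62.5 mm and 10.7 degrees, less where a joint would pass 70% of its speed; a pose out of reach is approached as far as the arm can. A call with a gripper value outside its range is refused whole. The fingers move at their own pace and stop on an object; the grip force is fixed at half the most. Time passes only in rows, so rows that repeat a pose let the fingers close. It gives the time, the measured TCP pose, the force and the opening at its end, in the units of the state.
- ctrl.get_obs(): the state, without advancing time (a new reading comes with each control period).
- ctrl.get_image(name): name is "scene" or "side" or "wrist"; returns a dict with "pixels" (384x512x3 uint8, blue, green, red), "intrinsics" (3x3 intrinsics, pixels), "k1" (the pictures are not rectified: a ray, as slopes to the right and down, at radius r is drawn at 1 + k1 r^2 times it, then the intrinsics apply), "rvec" (rotation vector, rad) and "tvec" (3), from world to camera coordinates, as OpenCV has them. Camera axes: x right, y down, z forward; pixel columns grow to the right and rows downward; lengths in mm; the calibration is good to about 2 mm. A picture is of the moment at which its call begins. There is no depth.
- ctrl.close_job(): hands the job in, once; it reports no verdict.
The state is a dict: "t": time; "qpos": joint angles; "qvel": joint speeds; "joint_torque": joint torques, N m; "ee_pos": TCP position; "orientation": TCP orientation; "ft_force": force on the tool from outside, world axes, zero at the start; "moment": the same for the moment, N m; "width": finger opening in mm.
Only numpy, scipy, OpenCV 4.12 (cv2) and the standard library are available. Lean on these libraries where they do the work, as an engineer would, in place of code of your own. Each camera call takes 0.05 s, during which the arm holds its last target.

## Working session

There is one attempt and no reset: what is moved stays moved. The work goes in short steps, Python scripts to look and compute and a shell command to move; the robot and the scene stay as the last step left them, time stands still between calls to the robot, and variables do not carry over. Pictures are saved under pics/ and viewed, and the job is handed in when it is done.

```bash
ls; mkdir -p pics
python3 - <<'E'
from workcell import ctrl
import cv2,numpy as np
o=ctrl.get_obs()
for k in o: print(k,np.round(o[k],3))
for n in("scene","side","wrist"):
    im=ctrl.get_image(n); cv2.imwrite(f"pics/{n}0.png",im["pixels"])
    R=cv2.Rodrigues(np.array(im["rvec"]))[0]; print(n,np.round(-R.T@np.array(im["tvec"]),1).ravel(),np.round(R,2).tolist(),np.round(im["intrinsics"],1).tolist(),im["k1"])
E
```

```text
pics
t 0.0
qpos [ 1.216  0.424  1.631 -0.     1.089 -0.019]
qvel [-0.     0.    -0.     0.002 -0.    -0.001]
joint_torque [ 1.0000e-03 -5.4463e+01 -2.7366e+01  6.5000e-02  2.3000e-02 -0.0000e+00]
ee_pos [205.742 589.576 229.899]
orientation [-1.556  0.264 -0.263]
ft_force [0.626 0.274 0.245]
moment [-0.016  0.026  0.011]
width 87.851
scene [1219.4   73.8  635.1] [[-0.11, 0.99, -0.0], [0.66, 0.07, -0.75], [-0.75, -0.08, -0.66]] [[358.7, 0.0, 252.7], [0.0, 358.7, 191.2], [0.0, 0.0, 1.0]] 0.02164548133918307
side [ 214.8 -781.   804.9] [[0.91, -0.41, -0.01], [-0.28, -0.61, -0.74], [0.3, 0.68, -0.67]] [[441.8, 0.0, 251.5], [0.0, 441.8, 187.8], [0.0, 0.0, 1.0]] -0.003127778851026756
wrist [139.8 613.  384.9] [[0.33, 0.94, -0.0], [0.91, -0.32, 0.25], [0.24, -0.08, -0.97]] [[284.9, 0.0, 252.4], [0.0, 284.9, 185.9], [0.0, 0.0, 1.0]] -0.00017470064457970522
```

View pics/scene0.png

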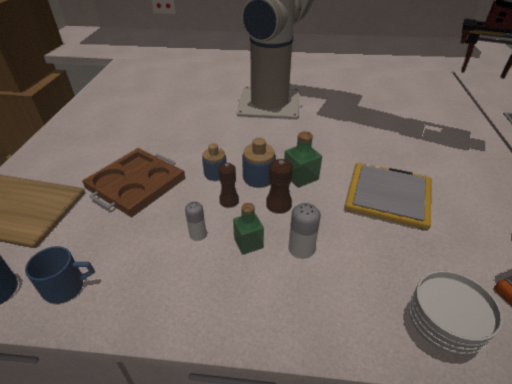

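View pics/side0.png

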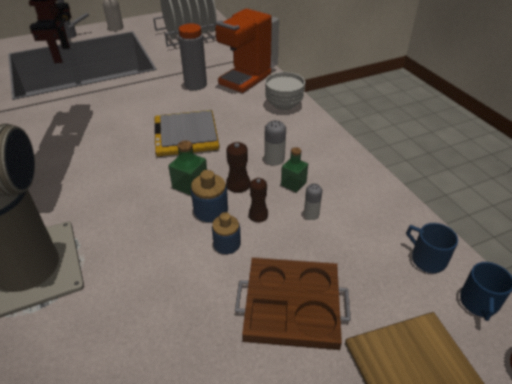

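View pics/wrist0.png

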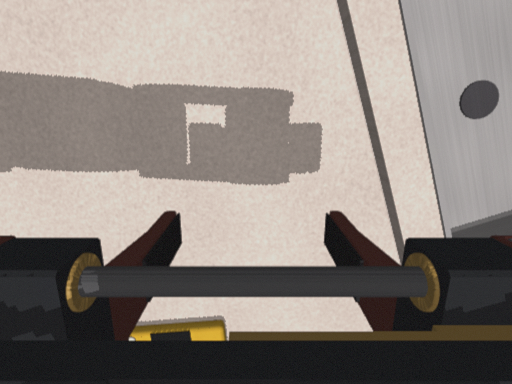

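The scene view shows the caddy on the robot's right (−y), around (135,180), with the eight pieces between (215,160) and (305,230). Small pieces: jar (214,162), mill (229,185), shaker (196,220), bottle (248,228). I'll zoom in to measure them.

```bash
cat > h.py <<'E'
import cv2,numpy as np
def cam(ctrl,n):
    im=ctrl.get_image(n); R=cv2.Rodrigues(np.array(im["rvec"],float))[0]; t=np.array(im["tvec"],float).ravel()
    return dict(p=im["pixels"],K=np.array(im["intrinsics"]),k=im["k1"],R=R,t=t,C=-R.T@t)
def ray(c,uv):
    d=np.array([c["k"],0,0,0,0],float)
    x,y=cv2.undistortPoints(np.array([[uv]],float),c["K"],d)[0,0]
    v=c["R"].T@np.array([x,y,1]); return v/np.linalg.norm(v)
def onz(c,uv,z):
    v=ray(c,uv); return c["C"]+v*(z-c["C"][2])/v[2]
def tri(c1,u1,c2,u2):
    a,b=ray(c1,u1),ray(c2,u2); M=np.stack([a,-b],1); s=np.linalg.lstsq(M,c2["C"]-c1["C"],rcond=None)[0]
    p,q=c1["C"]+a*s[0],c2["C"]+b*s[1]; return (p+q)/2,np.linalg.norm(p-q)
def proj(c,P):
    return cv2.projectPoints(np.array(P,float).reshape(-1,3),cv2.Rodrigues(c["R"])[0],c["t"],c["K"],np.array([c["k"],0,0,0,0],float))[0].reshape(-1,2)
E
python3 - <<'E'
import cv2
a=cv2.imread("pics/scene0.png")[125:265,80:340]; cv2.imwrite("pics/s1.png",cv2.resize(a,None,fx=3,fy=3,interpolation=cv2.INTER_CUBIC))
a=cv2.imread("pics/side0.png")[110:260,155:335]; cv2.imwrite("pics/d1.png",cv2.resize(a,None,fx=4,fy=4,interpolation=cv2.INTER_CUBIC))
a=cv2.imread("pics/side0.png")[245:360,225:365]; cv2.imwrite("pics/d2.png",cv2.resize(a,None,fx=4,fy=4,interpolation=cv2.INTER_CUBIC))
E
```

```text
(no output)
```

View pics/s1.png

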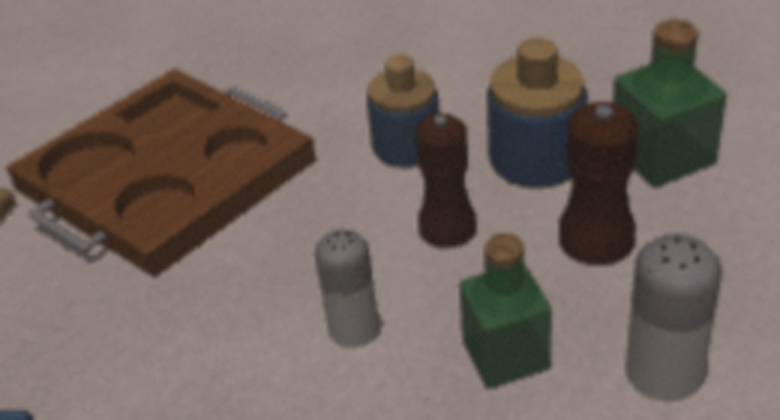

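View pics/d1.png

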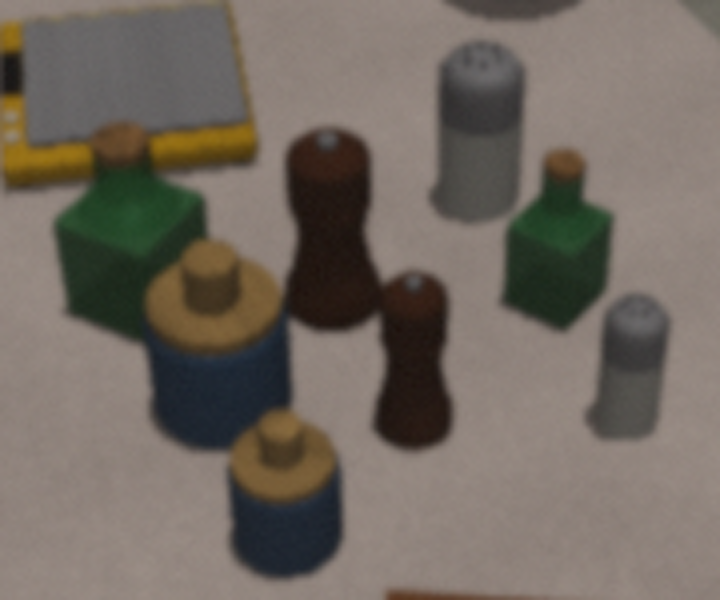

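View pics/d2.png

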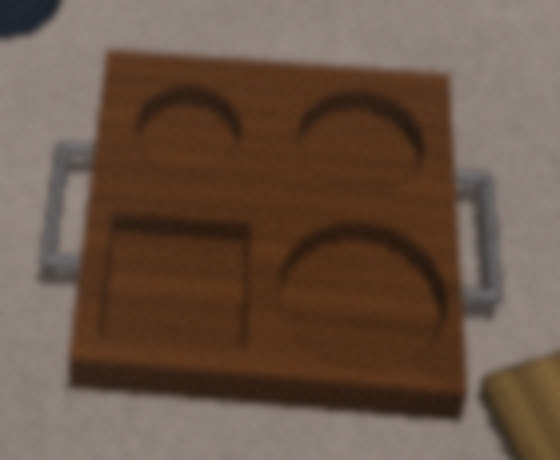

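Run:
```python
from h import *
from workcell import ctrl
s=cam(ctrl,"scene"); d=cam(ctrl,"side")
S=lambda x,y:((x+.5)/3-.5+80,(y+.5)/3-.5+125)
D=lambda x,y:((x+.5)/4-.5+155,(y+.5)/4-.5+110)
D2=lambda x,y:((x+.5)/4-.5+225,(y+.5)/4-.5+245)
for n,a,b,z in[("jar",(399,65),(283,420),98),("mill",(440,119),(413,281),120),("bottle",(505,242),(565,158),118),("salt",(343,237),(637,303),96),
 ("bigjar",(538,48),(210,253),124),("bigmill",(603,111),(327,139),138),("bigbot",(676,30),(120,133),138),("bigsalt",(681,245),(483,50),124)]:
    p,e=tri(s,S(*a),d,D(*b)); print(n,np.round(p,1),round(e,1),"z",z,"planes",np.round(onz(s,S(*a),z)[:2]),np.round(onz(d,D(*b),z)[:2]))
sc=[S(175,70),S(315,147),S(153,258),S(10,168)]
dc=[D2(*q) for q in((72,362),(107,52),(448,74),(465,392))]
A=np.array([onz(s,q,28) for q in sc]);B=np.array([onz(d,q,28) for q in dc])
print(np.round(A),np.round(B),A.mean(0),B.mean(0))
for X in(A,B):
    print([np.round(np.linalg.norm(X[i]-X[i-1])) for i in range(4)])
    # order: (+x,-y),(-x,-y),(-x,+y),(+x,+y)
    v=X[2]-X[1]+X[3]-X[0]; u=X[0]-X[1]+X[3]-X[2]
    print("yaw from y",np.arctan2(-v[0],v[1]),"from x",np.arctan2(u[1],u[0]))
```

```text
jar [ 440.7 -119.3   96.5] 1.3 z 98 planes [ 444. -119.] [ 440. -120.]
mill [545.7 -64.8 119.1] 0.4 z 120 planes [547. -64.] [545. -66.]
bottle [683.5   2.8 120.4] 2.3 z 118 planes [680.   3.] [685.   4.]
salt [ 668.1 -117.8   99.1] 2.4 z 96 planes [ 664. -118.] [ 671. -116.]
bigjar [443.9   4.  124.2] 0.3 z 124 planes [444.   4.] [444.   4.]
bigmill [545.6  64.  136.8] 0.2 z 138 planes [547.  64.] [545.  63.]
bigbot [427.5 120.5 139.9] 1.9 z 138 planes [426. 120.] [428. 125.]
bigsalt [684.6 122.9 130.2] 2.5 z 124 planes [677. 124.] [689. 129.]
[[ 374. -363.   28.]
 [ 480. -195.   28.]
 [ 633. -289.   28.]
 [ 536. -455.   28.]] [[ 372. -369.   28.]
 [ 465. -204.   28.]
 [ 629. -297.   28.]
 [ 535. -461.   28.]] [ 505.90438911 -325.46099329   28.        ] [ 500.41869475 -332.69740991   28.        ]
[np.float64(187.0), np.float64(199.0), np.float64(180.0), np.float64(192.0)]
yaw from y -2.1015003343723504 from x -2.115455786922488
[np.float64(186.0), np.float64(190.0), np.float64(189.0), np.float64(189.0)]
yaw from y -2.0844761436010186 from x -2.088462791571734
```

```bash
python3 -m creep '[{"tz":50,"tx":20,"ty":-30},{"tx":55,"ty":-82,"tz":100},{"tx":90,"ty":-135,"tz":100},{"tx":125,"ty":-187,"tz":100},{"tx":160,"ty":-240,"tz":100},{"tx":195,"ty":-292,"tz":100},{"tx":230,"ty":-345,"tz":100},{"tx":265,"ty":-397,"tz":100},{"tx":300,"ty":-450,"tz":100},{"tx":335,"ty":-500,"tz":100}]' && python3 -m creep '[{"tx":30,"ty":-45},{"tx":60,"ty":-90},{"tx":75,"ty":-115},{"tx":75,"ty":-115},{"tx":75,"ty":-115}]'
python3 - <<'E'
from h import *
from workcell import ctrl
o=ctrl.get_obs(); print(o["t"],o["ee_pos"],o["orientation"],np.round(o["qpos"],2)); print(np.round(cv2.Rodrigues(np.array(o["orientation"]))[0],3))
w=cam(ctrl,"wrist"); cv2.imwrite("pics/w1.png",w["p"])
print(w["C"])
import pickle; pickle.dump(w,open("w1.pkl","wb"))
E
```

```text
0.25 [205.8329155  589.86917479 230.30858298] [-1.55536837  0.26364982 -0.26343828] [ 1.22  0.42  1.63  0.    1.09 -0.02]
[[ 0.944 -0.     0.33 ]
 [-0.33  -0.001  0.944]
 [-0.    -1.    -0.001]]
[139.8293447  613.13556973 385.20739555]schema error: expected keys tx, ty, tz, rx, ry, rz, fingers
```

View pics/w1.png

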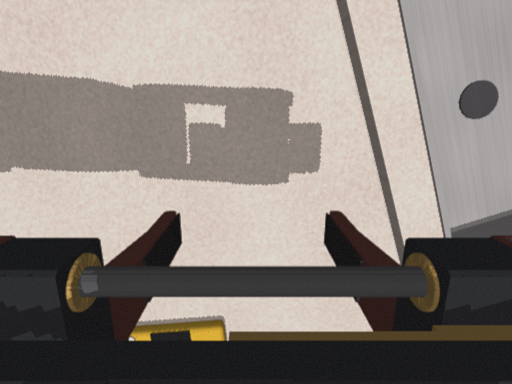

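All keys are required in every row, and nothing moved. I'll send it again with full rows.

```bash
python3 -m creep '[{"tx":20,"ty":-30,"tz":50,"rx":0,"ry":0,"rz":0,"fingers":0},{"tx":55,"ty":-82,"tz":80,"rx":0,"ry":0,"rz":0,"fingers":0},{"tx":90,"ty":-135,"tz":100,"rx":0,"ry":0,"rz":0,"fingers":0},{"tx":125,"ty":-187,"tz":100,"rx":0,"ry":0,"rz":0,"fingers":0},{"tx":160,"ty":-240,"tz":100,"rx":0,"ry":0,"rz":0,"fingers":0},{"tx":195,"ty":-292,"tz":100,"rx":0,"ry":0,"rz":0,"fingers":0},{"tx":230,"ty":-345,"tz":100,"rx":0,"ry":0,"rz":0,"fingers":0},{"tx":265,"ty":-397,"tz":100,"rx":0,"ry":0,"rz":0,"fingers":0},{"tx":300,"ty":-450,"tz":100,"rx":0,"ry":0,"rz":0,"fingers":0},{"tx":335,"ty":-500,"tz":100,"rx":0,"ry":0,"rz":0,"fingers":0}]' && python3 -m creep '[{"tx":30,"ty":-45,"tz":0,"rx":0,"ry":0,"rz":0,"fingers":0},{"tx":60,"ty":-90,"tz":0,"rx":0,"ry":0,"rz":0,"fingers":0},{"tx":80,"ty":-120,"tz":0,"rx":0,"ry":0,"rz":0,"fingers":0},{"tx":80,"ty":-120,"tz":0,"rx":0,"ry":0,"rz":0,"fingers":0},{"tx":80,"ty":-120,"tz":0,"rx":0,"ry":0,"rz":0,"fingers":0}]'
python3 - <<'E'
from h import *
from workcell import ctrl
o=ctrl.get_obs(); print(o["t"],o["ee_pos"],o["orientation"],np.round(o["qpos"],2)); print(np.round(cv2.Rodrigues(np.array(o["orientation"]))[0],3))
w=cam(ctrl,"wrist"); cv2.imwrite("pics/w2.png",w["p"])
print(w["C"])
import pickle; pickle.dump(w,open("w2.pkl","wb"))
E
```

```text
t: 1.55
ee_pos: [534.6, 98.6, 330.9]
orientation: [-1.554, 0.263, -0.264]
ft_force: [0.2, 0.7, -0.1]
width: 87.9
t: 2.17
ee_pos: [613.2, -19.1, 330.4]
orientation: [-1.554, 0.264, -0.263]
ft_force: [0.2, -0.5, -0.1]
width: 87.8
2.175 [613.16804688 -19.08430788 330.38787145] [-1.55443033  0.26439062 -0.26290759] [-0.05  0.31  1.56  0.    1.27 -1.29]
[[ 0.944 -0.001  0.33 ]
 [-0.33   0.     0.944]
 [-0.001 -1.     0.   ]]
[547.25685173   4.04585542 485.35248447]
```

View pics/w2.png

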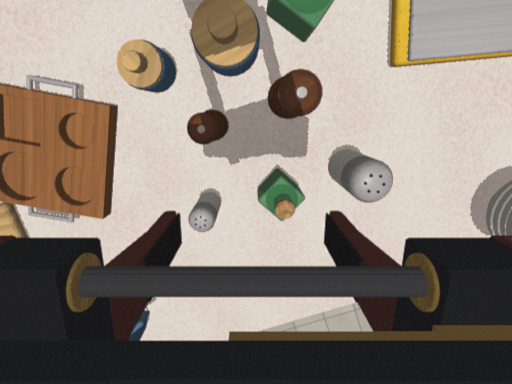

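The wrist view shows all four small pieces: jar knob (131,62), mill nut (201,129), bottle cork (285,208), shaker cap (203,216). It also shows part of the caddy at left. Zooming in for precise picks.

Run:
```python
import cv2
a=cv2.imread("pics/w2.png")[30:240,110:310]; cv2.imwrite("pics/w2z.png",cv2.resize(a,None,fx=2.85,fy=2.85,interpolation=cv2.INTER_CUBIC))
```

```text
(no output)
```

View pics/w2z.png

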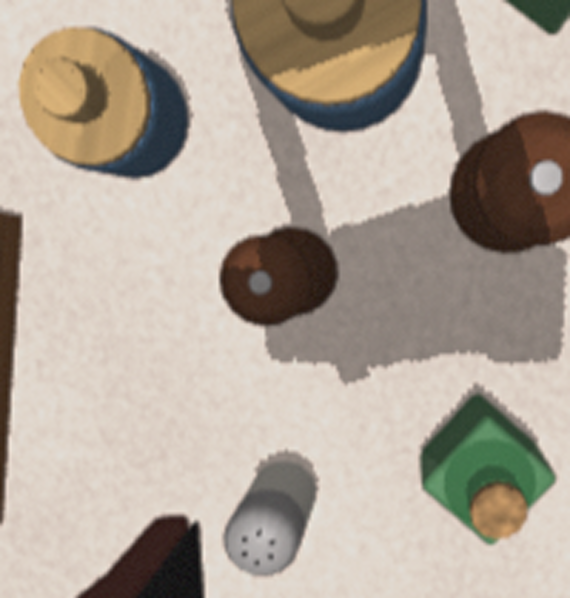

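Run:
```python
from h import *
import pickle; w=pickle.load(open("w2.pkl","rb"))
W=lambda x,y:((x+.5)/2.85-.5+110,(y+.5)/2.85-.5+30)
for n,q,z in[("jarknob",(62,88),98),("jarlid",(85,96),72),("mill",(260,283),120),("cork",(499,510),118),("salt",(260,546),95)]:
    print(n,np.round(onz(w,W(*q),z),1))
X=np.array([onz(w,W(*q),71) for q in((423,478),(485,415),(553,478),(492,541))])[:,:2]
print(np.round(X),X.mean(0),[np.round(np.linalg.norm(X[i]-X[i-1])) for i in range(4)],[np.degrees(np.arctan2(*(X[i]-X[i-1])[::-1]))%90 for i in range(4)])
```

```text
jarknob [ 437.8 -119.7   98. ]
jarlid [ 437.2 -119.3   72. ]
mill [545.5 -64.3 120. ]
cork [681.8   3.6 118. ]
salt [ 668.6 -118.2   95. ]
[[669. -29.]
 [647.  12.]
 [691.  36.]
 [715.  -5.]] [680.33612123   3.46869653] [np.float64(52.0), np.float64(47.0), np.float64(51.0), np.float64(48.0)] [np.float64(27.355830157721584), np.float64(27.69368411872682), np.float64(28.02312961345232), np.float64(29.434029325873006)]
```

```bash
python3 -m creep '[{"tx":-8,"ty":-57,"tz":0,"rx":0,"ry":0,"rz":0,"fingers":0},{"tx":-16,"ty":-114,"tz":0,"rx":0,"ry":0,"rz":0,"fingers":0},{"tx":-24,"ty":-171,"tz":0,"rx":0,"ry":0,"rz":0,"fingers":0},{"tx":-32,"ty":-228,"tz":0,"rx":0,"ry":0,"rz":0,"fingers":0},{"tx":-40,"ty":-280,"tz":0,"rx":0,"ry":0,"rz":0,"fingers":0},{"tx":-40,"ty":-280,"tz":0,"rx":0,"ry":0,"rz":0,"fingers":0},{"tx":-40,"ty":-280,"tz":0,"rx":0,"ry":0,"rz":0,"fingers":0}]'
python3 - <<'E'
from h import *
from workcell import ctrl
o=ctrl.get_obs(); print(o["t"],o["ee_pos"],np.round(o["qpos"],2))
w=cam(ctrl,"wrist"); cv2.imwrite("pics/w3.png",w["p"]); 
a=w["p"][10:240,130:370]; cv2.imwrite("pics/w3z.png",cv2.resize(a,None,fx=2.5,fy=2.5,interpolation=cv2.INTER_CUBIC))
import pickle; pickle.dump(w,open("w3.pkl","wb"))
E
```

```text
t: 3.1
ee_pos: [573.7, -298.1, 330.7]
orientation: [-1.554, 0.263, -0.263]
ft_force: [-0.1, 0.2, 0.7]
width: 87.8
3.1 [ 573.72939183 -298.11677983  330.73321223] [-0.5   0.36  1.48  0.    1.3  -1.73]
```

View pics/w3.png

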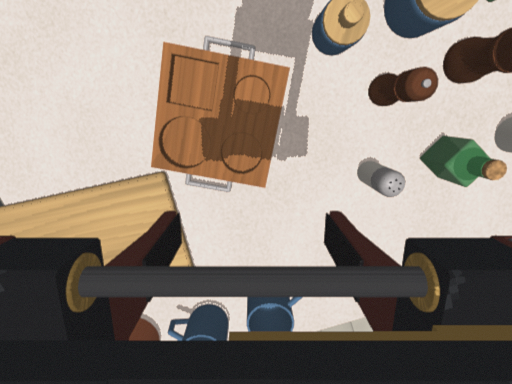

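View pics/w3z.png

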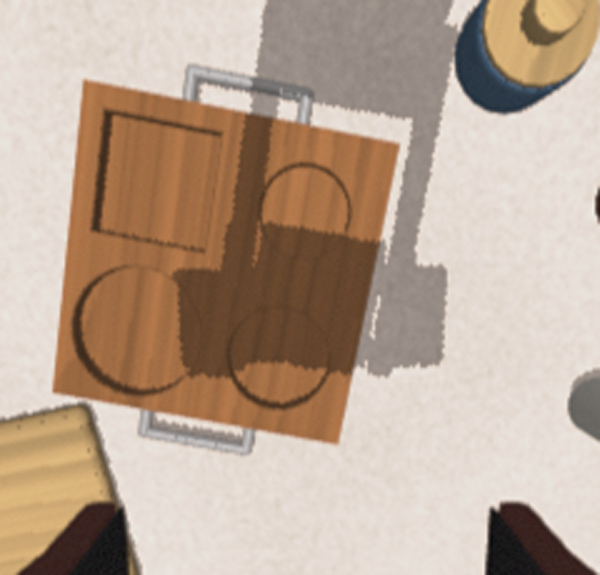

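Run:
```python
from h import *
import pickle; w=pickle.load(open("w3.pkl","rb"))
W=lambda x,y:((x+.5)/2.5-.5+130,(y+.5)/2.5-.5+10)
X=np.array([onz(w,W(*q),28) for q in((84,80),(400,145),(338,443),(53,391))])
print(np.round(X,1).tolist(),X.mean(0),[np.round(np.linalg.norm(X[i]-X[i-1])) for i in range(4)])
v=X[2]-X[1]+X[3]-X[0]; u=X[0]-X[1]+X[3]-X[2]
yx,yy=np.arctan2(u[1],u[0]),np.arctan2(-v[0],v[1]); print("yaw",yx,yy)
yaw=(yx+yy)/2;c=X.mean(0)[:2]
# well rims as seen: circle/box centres at z28
for n,q in[("sq",(163,180)),("82",(137,329)),("56",(305,209)),("66",(279,356))]: print(n,np.round(onz(w,W(*q),28)[:2],1))
for n,l in dict(jar=(46,46),bot=(46,-46),mill=(-46,46),salt=(-46,-46)).items():
    print(n,np.round(c+np.array([[np.cos(yaw),-np.sin(yaw)],[np.sin(yaw),np.cos(yaw)]])@np.array(l),1))
```

```text
[[370.9, -366.1, 28.0], [465.6, -201.5, 28.0], [628.6, -295.1, 28.0], [534.5, -459.6, 28.0]] [ 499.89113592 -330.55804181   28.        ] [np.float64(188.0), np.float64(190.0), np.float64(188.0), np.float64(190.0)]
yaw -2.0915393360015573 -2.091094764639507
sq [ 437.5 -343.1]
82 [ 515.3 -392.4]
56 [ 481.5 -267.2]
66 [ 561.2 -312.6]
jar [ 516.9 -393.3]
bot [ 437.1 -347.6]
mill [ 562.7 -313.5]
salt [ 482.9 -267.8]
```

Caddy: centre (500,−330.5), yaw −2.091. Its sides measure 188–190 mm against a nominal 190, and the rim centres agree. Picking up the salt shaker first.

```bash
python3 -m creep '[{"tx":24,"ty":45,"tz":-20,"rx":0,"ry":0,"rz":0,"fingers":0},{"tx":48,"ty":90,"tz":-40,"rx":0,"ry":0,"rz":0,"fingers":0},{"tx":72,"ty":135,"tz":-70,"rx":0,"ry":0,"rz":0,"fingers":0},{"tx":95,"ty":180,"tz":-100,"rx":0,"ry":0,"rz":0,"fingers":0},{"tx":95,"ty":180,"tz":-140,"rx":0,"ry":0,"rz":0,"fingers":0},{"tx":95,"ty":180,"tz":-190,"rx":0,"ry":0,"rz":0,"fingers":0},{"tx":95,"ty":180,"tz":-200,"rx":0,"ry":0,"rz":0,"fingers":0},{"tx":95,"ty":180,"tz":-200,"rx":0,"ry":0,"rz":0,"fingers":0}]'
python3 - <<'E'
from h import *
from workcell import ctrl
w=cam(ctrl,"wrist"); cv2.imwrite("pics/w4.png",w["p"])
E
```

```text
t: 4.15
ee_pos: [668.9, -118.5, 131.2]
orientation: [-1.555, 0.263, -0.262]
ft_force: [1.0, 0.5, -0.2]
width: 87.8
```

View pics/w4.png

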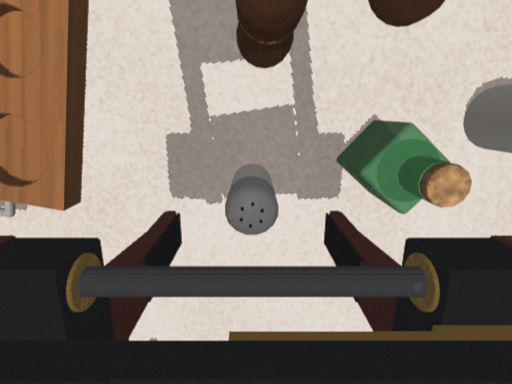

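The shaker cap at (252,212) is centred between the fingers. Descend, grip, lift.

```bash
python3 -m creep '[{"tx":0,"ty":0,"tz":-40,"rx":0,"ry":0,"rz":0,"fingers":0},{"tx":0,"ty":0,"tz":-72,"rx":0,"ry":0,"rz":0,"fingers":0},{"tx":0,"ty":0,"tz":-72,"rx":0,"ry":0,"rz":0,"fingers":255},{"tx":0,"ty":0,"tz":-72,"rx":0,"ry":0,"rz":0,"fingers":255},{"tx":0,"ty":0,"tz":-72,"rx":0,"ry":0,"rz":0,"fingers":255},{"tx":0,"ty":0,"tz":-72,"rx":0,"ry":0,"rz":0,"fingers":255},{"tx":0,"ty":0,"tz":-72,"rx":0,"ry":0,"rz":0,"fingers":255}]'
python3 -m creep '[{"tx":0,"ty":0,"tz":0,"rx":0,"ry":0,"rz":0,"fingers":255},{"tx":0,"ty":0,"tz":0,"rx":0,"ry":0,"rz":0,"fingers":255}]'
```

```text
t: 5.08
ee_pos: [669.0, -119.6, 59.3]
orientation: [-1.555, 0.263, -0.264]
ft_force: [0.3, 0.4, -0.3]
width: 41.3
t: 5.32
ee_pos: [669.0, -119.6, 59.2]
orientation: [-1.555, 0.263, -0.264]
ft_force: [-1.1, 0.7, 5.4]
width: 39.4
```

```bash
python3 -m creep '[{"tx":0,"ty":0,"tz":30,"rx":0,"ry":0,"rz":0,"fingers":255},{"tx":0,"ty":0,"tz":70,"rx":0,"ry":0,"rz":0,"fingers":255},{"tx":-35,"ty":-28,"tz":80,"rx":0,"ry":0,"rz":0,"fingers":255},{"tx":-75,"ty":-60,"tz":80,"rx":0,"ry":0,"rz":0,"fingers":255},{"tx":-115,"ty":-92,"tz":80,"rx":0,"ry":0,"rz":0,"fingers":255},{"tx":-155,"ty":-124,"tz":80,"rx":0,"ry":0,"rz":0,"fingers":255},{"tx":-178,"ty":-142,"tz":80,"rx":0,"ry":0,"rz":0,"fingers":255},{"tx":-186,"ty":-148,"tz":70,"rx":0,"ry":0,"rz":0,"fingers":255},{"tx":-186,"ty":-148,"tz":50,"rx":0,"ry":0,"rz":0,"fingers":255},{"tx":-186,"ty":-148,"tz":50,"rx":0,"ry":0,"rz":0,"fingers":255}]'
python3 - <<'E'
from h import *
from workcell import ctrl
w=cam(ctrl,"wrist"); cv2.imwrite("pics/w5.png",w["p"])
w=cam(ctrl,"side"); cv2.imwrite("pics/d5.png",cv2.resize(w["p"][130:360,180:400],None,fx=2.5,fy=2.5,interpolation=cv2.INTER_CUBIC))
E
```

```text
t: 6.58
ee_pos: [482.1, -266.5, 106.9]
orientation: [-1.553, 0.266, -0.261]
ft_force: [-0.1, 0.6, -0.6]
width: 39.1
```

View pics/w5.png

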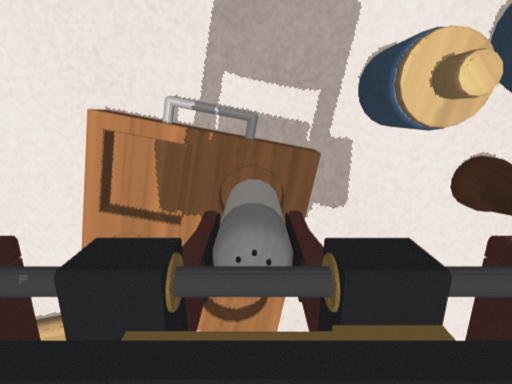

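View pics/d5.png

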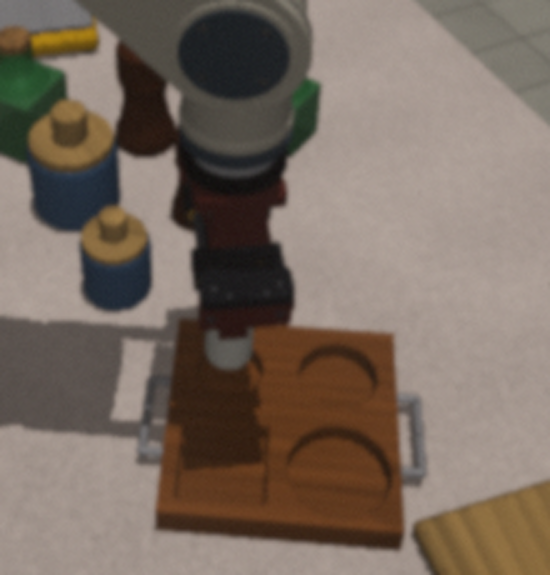

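The shaker is over its well. Lowering to the floor and checking the force.

```bash
python3 -m creep '[{"tx":1,"ty":-1,"tz":-12,"rx":0,"ry":0,"rz":0,"fingers":255},{"tx":1,"ty":-1,"tz":-24,"rx":0,"ry":0,"rz":0,"fingers":255},{"tx":1,"ty":-1,"tz":-32,"rx":0,"ry":0,"rz":0,"fingers":255},{"tx":1,"ty":-1,"tz":-36,"rx":0,"ry":0,"rz":0,"fingers":255},{"tx":1,"ty":-1,"tz":-36,"rx":0,"ry":0,"rz":0,"fingers":255},{"tx":1,"ty":-1,"tz":-36,"rx":0,"ry":0,"rz":0,"fingers":255}]'
```

```text
t: 7.42
ee_pos: [483.9, -268.6, 72.9]
orientation: [-1.555, 0.263, -0.264]
ft_force: [0.1, -0.0, -1.1]
width: 39.5
```

```bash
python3 -m creep '[{"tx":0,"ty":0,"tz":-3,"rx":0,"ry":0,"rz":0,"fingers":255},{"tx":0,"ty":0,"tz":-4,"rx":0,"ry":0,"rz":0,"fingers":255},{"tx":0,"ty":0,"tz":-4,"rx":0,"ry":0,"rz":0,"fingers":255}]'
```

```text
t: 7.8
ee_pos: [483.9, -268.6, 69.2]
orientation: [-1.555, 0.263, -0.264]
ft_force: [-1.5, 0.4, 4.3]
width: 39.5
```

```bash
python3 -m creep '[{"tx":0,"ty":0,"tz":0,"rx":0,"ry":0,"rz":0,"fingers":90},{"tx":0,"ty":0,"tz":0,"rx":0,"ry":0,"rz":0,"fingers":90},{"tx":0,"ty":0,"tz":0,"rx":0,"ry":0,"rz":0,"fingers":90},{"tx":0,"ty":0,"tz":20,"rx":0,"ry":0,"rz":0,"fingers":90},{"tx":0,"ty":0,"tz":60,"rx":0,"ry":0,"rz":0,"fingers":90},{"tx":0,"ty":0,"tz":110,"rx":0,"ry":0,"rz":0,"fingers":90},{"tx":0,"ty":0,"tz":130,"rx":0,"ry":0,"rz":0,"fingers":0}]'
python3 - <<'E'
from h import *
from workcell import ctrl
w=cam(ctrl,"wrist"); cv2.imwrite("pics/w6.png",w["p"])
print(ctrl.get_obs()["ee_pos"])
E
```

```text
t: 8.68
ee_pos: [484.8, -269.2, 201.5]
orientation: [-1.556, 0.261, -0.267]
ft_force: [0.5, 0.2, -0.4]
width: 63.8
[ 485.54105123 -269.5621247   203.07200064]
```

View pics/w6.png

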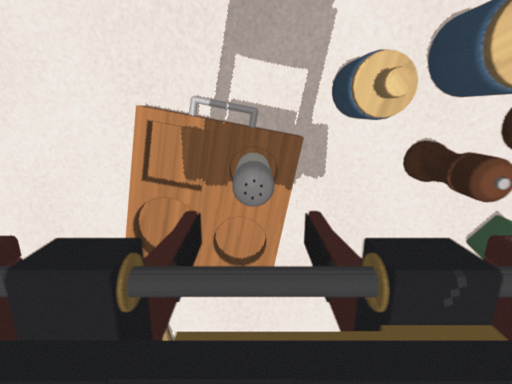

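The shaker stands in the small well, cap at (253,185). Next is the mill.

```bash
python3 -m creep '[{"tx":15,"ty":50,"tz":0,"rx":0,"ry":0,"rz":0,"fingers":0},{"tx":30,"ty":100,"tz":0,"rx":0,"ry":0,"rz":0,"fingers":0},{"tx":45,"ty":150,"tz":0,"rx":0,"ry":0,"rz":0,"fingers":0},{"tx":58,"ty":190,"tz":0,"rx":0,"ry":0,"rz":0,"fingers":0},{"tx":62,"ty":204,"tz":-10,"rx":0,"ry":0,"rz":0,"fingers":0},{"tx":62,"ty":204,"tz":-40,"rx":0,"ry":0,"rz":0,"fingers":0},{"tx":62,"ty":204,"tz":-40,"rx":0,"ry":0,"rz":0,"fingers":0}]'
python3 - <<'E'
from h import *
from workcell import ctrl
w=cam(ctrl,"wrist"); cv2.imwrite("pics/w7.png",w["p"])
o=ctrl.get_obs()["ee_pos"]; print(o)
E
```

```text
t: 9.6
ee_pos: [543.5, -64.7, 156.0]
orientation: [-1.555, 0.268, -0.259]
ft_force: [-1.1, 0.7, 0.0]
width: 87.9
[544.4778038  -64.98824963 157.34880576]
```

View pics/w7.png

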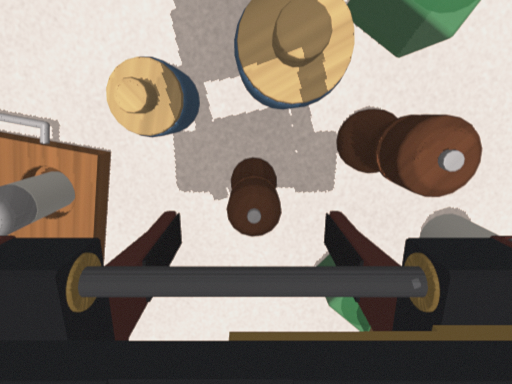

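```bash
python3 -m creep '[{"tx":0,"ty":0,"tz":-40,"rx":0,"ry":0,"rz":0,"fingers":0},{"tx":0,"ty":0,"tz":-75,"rx":0,"ry":0,"rz":0,"fingers":0},{"tx":0,"ty":0,"tz":-75,"rx":0,"ry":0,"rz":0,"fingers":255},{"tx":0,"ty":0,"tz":-75,"rx":0,"ry":0,"rz":0,"fingers":255},{"tx":0,"ty":0,"tz":-75,"rx":0,"ry":0,"rz":0,"fingers":255},{"tx":0,"ty":0,"tz":-75,"rx":0,"ry":0,"rz":0,"fingers":255},{"tx":0,"ty":0,"tz":-75,"rx":0,"ry":0,"rz":0,"fingers":255},{"tx":0,"ty":0,"tz":-75,"rx":0,"ry":0,"rz":0,"fingers":255},{"tx":0,"ty":0,"tz":-75,"rx":0,"ry":0,"rz":0,"fingers":255}]'
```

```text
t: 10.78
ee_pos: [546.1, -64.6, 84.3]
orientation: [-1.555, 0.263, -0.264]
ft_force: [-0.7, -0.6, 6.7]
width: 41.5
```

```bash
python3 -m creep '[{"tx":0,"ty":0,"tz":30,"rx":0,"ry":0,"rz":0,"fingers":255},{"tx":0,"ty":-10,"tz":70,"rx":0,"ry":0,"rz":0,"fingers":255},{"tx":4,"ty":-50,"tz":80,"rx":0,"ry":0,"rz":0,"fingers":255},{"tx":8,"ty":-100,"tz":80,"rx":0,"ry":0,"rz":0,"fingers":255},{"tx":12,"ty":-150,"tz":80,"rx":0,"ry":0,"rz":0,"fingers":255},{"tx":15,"ty":-200,"tz":80,"rx":0,"ry":0,"rz":0,"fingers":255},{"tx":16,"ty":-235,"tz":80,"rx":0,"ry":0,"rz":0,"fingers":255},{"tx":16,"ty":-249,"tz":70,"rx":0,"ry":0,"rz":0,"fingers":255},{"tx":16,"ty":-249,"tz":45,"rx":0,"ry":0,"rz":0,"fingers":255},{"tx":16,"ty":-249,"tz":45,"rx":0,"ry":0,"rz":0,"fingers":255}]'
python3 - <<'E'
from h import *
from workcell import ctrl
w=cam(ctrl,"wrist"); cv2.imwrite("pics/w8.png",w["p"])
w=cam(ctrl,"side"); cv2.imwrite("pics/d8.png",cv2.resize(w["p"][130:360,180:400],None,fx=2.5,fy=2.5,interpolation=cv2.INTER_CUBIC))
o=ctrl.get_obs()["ee_pos"]; print(o)
E
```

```text
t: 12.02
ee_pos: [559.8, -311.7, 125.9]
orientation: [-1.552, 0.267, -0.259]
ft_force: [0.0, 0.3, -1.3]
width: 40.9
[ 561.52015447 -312.50593107  128.31450737]
```

View pics/w8.png

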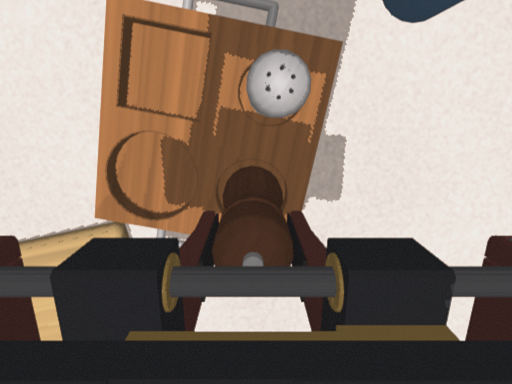

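View pics/d8.png

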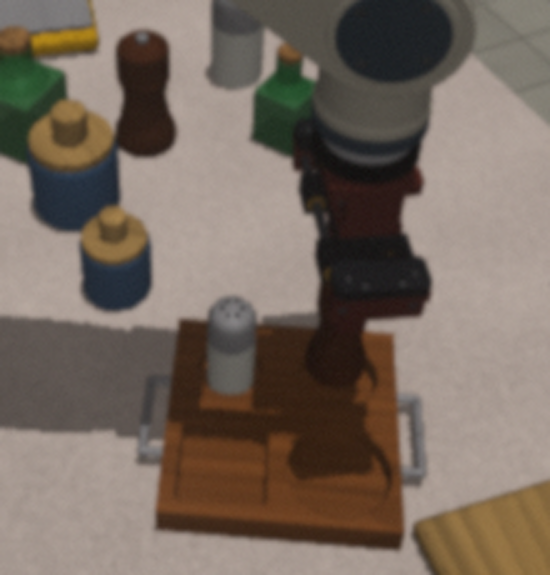

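The mill is centred over the middle well, and the salt is seated. Lowering.

```bash
python3 -m creep '[{"tx":0,"ty":0,"tz":-14,"rx":0,"ry":0,"rz":0,"fingers":255},{"tx":0,"ty":0,"tz":-25,"rx":0,"ry":0,"rz":0,"fingers":255},{"tx":0,"ty":0,"tz":-32,"rx":0,"ry":0,"rz":0,"fingers":255},{"tx":0,"ty":0,"tz":-35,"rx":0,"ry":0,"rz":0,"fingers":255},{"tx":0,"ty":0,"tz":-35,"rx":0,"ry":0,"rz":0,"fingers":255},{"tx":0,"ty":0,"tz":-35,"rx":0,"ry":0,"rz":0,"fingers":255}]'
```

```text
t: 12.88
ee_pos: [561.7, -313.4, 94.5]
orientation: [-1.554, 0.264, -0.263]
ft_force: [-3.3, 1.3, 5.2]
width: 41.1
```

```bash
python3 -m creep '[{"tx":0,"ty":0,"tz":0,"rx":0,"ry":0,"rz":0,"fingers":90},{"tx":0,"ty":0,"tz":0,"rx":0,"ry":0,"rz":0,"fingers":90},{"tx":0,"ty":0,"tz":0,"rx":0,"ry":0,"rz":0,"fingers":90},{"tx":0,"ty":0,"tz":20,"rx":0,"ry":0,"rz":0,"fingers":90},{"tx":0,"ty":0,"tz":60,"rx":0,"ry":0,"rz":0,"fingers":90},{"tx":0,"ty":0,"tz":105,"rx":0,"ry":0,"rz":0,"fingers":90},{"tx":0,"ty":0,"tz":105,"rx":0,"ry":0,"rz":0,"fingers":90}]'
python3 - <<'E'
from h import *
from workcell import ctrl
w=cam(ctrl,"wrist"); cv2.imwrite("pics/w9.png",w["p"])
o=ctrl.get_obs()["ee_pos"]; print(o)
E
```

```text
t: 13.75
ee_pos: [564.2, -314.9, 204.2]
orientation: [-1.558, 0.257, -0.27]
ft_force: [-0.3, 0.1, -0.4]
width: 57.0
[ 562.86927695 -314.20655033  201.7106468 ]
```

View pics/w9.png

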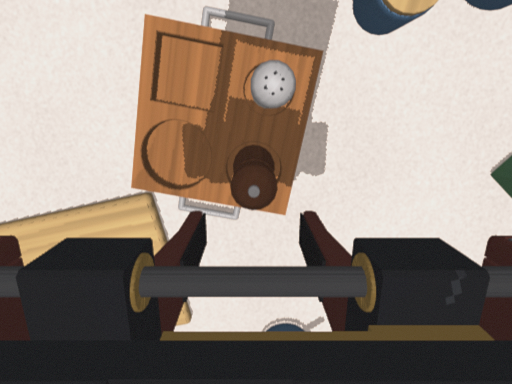

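The mill stands in the middle well, nut at (254,190). Now the bottle. I'll turn the wrist −0.56 rad before grasping so the turn to the well brings it back.

```bash
python3 -m creep '[{"tx":15,"ty":40,"tz":0,"rx":0,"ry":0,"rz":-0.1,"fingers":0},{"tx":34,"ty":90,"tz":0,"rx":0,"ry":0,"rz":-0.2,"fingers":0},{"tx":53,"ty":142,"tz":0,"rx":0,"ry":0,"rz":-0.3,"fingers":0},{"tx":72,"ty":194,"tz":0,"rx":0,"ry":0,"rz":-0.4,"fingers":0},{"tx":91,"ty":245,"tz":0,"rx":0,"ry":0,"rz":-0.5,"fingers":0},{"tx":110,"ty":292,"tz":0,"rx":0,"ry":0,"rz":-0.56,"fingers":0},{"tx":119,"ty":317,"tz":0,"rx":0,"ry":0,"rz":-0.56,"fingers":0},{"tx":119,"ty":317,"tz":-30,"rx":0,"ry":0,"rz":-0.56,"fingers":0},{"tx":119,"ty":317,"tz":-30,"rx":0,"ry":0,"rz":-0.56,"fingers":0},{"tx":119,"ty":317,"tz":-30,"rx":0,"ry":0,"rz":-0.56,"fingers":0}]'
python3 - <<'E'
from h import *
from workcell import ctrl
o=ctrl.get_obs(); print(o["ee_pos"],np.round(o["qpos"],2)); print(np.round(cv2.Rodrigues(np.array(o["orientation"]))[0],3))
w=cam(ctrl,"wrist"); cv2.imwrite("pics/w10.png",w["p"])
E
```

```text
t: 15.05
ee_pos: [680.6, 2.7, 168.9]
orientation: [-1.456, 0.7, -0.699]
ft_force: [-0.2, 0.8, -0.2]
width: 87.8
[680.58544722   2.68292418 168.9174226 ] [-0.01  0.57  1.54 -0.    1.03 -0.69]
[[ 0.625 -0.     0.781]
 [-0.781 -0.     0.625]
 [-0.    -1.    -0.   ]]
```

View pics/w10.png

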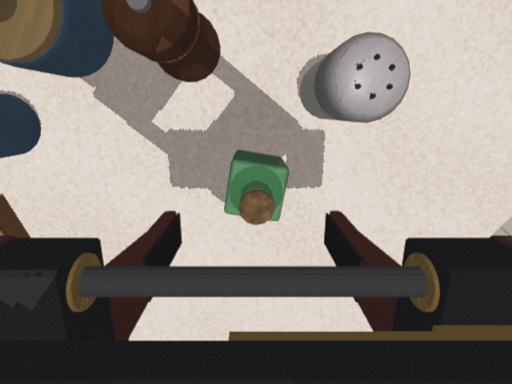

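Cork is at (257,207), about 3 mm to the right of the jaw centre, so I'm correcting a little before descending.

```bash
python3 -m creep '[{"tx":1.5,"ty":1.5,"tz":-30,"rx":0,"ry":0,"rz":0,"fingers":0},{"tx":1.5,"ty":1.5,"tz":-60,"rx":0,"ry":0,"rz":0,"fingers":40},{"tx":1.5,"ty":1.5,"tz":-77,"rx":0,"ry":0,"rz":0,"fingers":80},{"tx":1.5,"ty":1.5,"tz":-77,"rx":0,"ry":0,"rz":0,"fingers":255},{"tx":1.5,"ty":1.5,"tz":-77,"rx":0,"ry":0,"rz":0,"fingers":255},{"tx":1.5,"ty":1.5,"tz":-77,"rx":0,"ry":0,"rz":0,"fingers":255},{"tx":1.5,"ty":1.5,"tz":-77,"rx":0,"ry":0,"rz":0,"fingers":255},{"tx":1.5,"ty":1.5,"tz":-77,"rx":0,"ry":0,"rz":0,"fingers":255},{"tx":1.5,"ty":1.5,"tz":-77,"rx":0,"ry":0,"rz":0,"fingers":255}]'
```

```text
t: 16.23
ee_pos: [682.6, 5.0, 92.4]
orientation: [-1.455, 0.698, -0.7]
ft_force: [-0.7, 0.5, 5.3]
width: 27.6
```

```bash
python3 -m creep '[{"tx":0,"ty":0,"tz":30,"rx":0,"ry":0,"rz":0,"fingers":255},{"tx":0,"ty":0,"tz":75,"rx":0,"ry":0,"rz":0,"fingers":255},{"tx":0,"ty":-5,"tz":115,"rx":0,"ry":0,"rz":0,"fingers":255},{"tx":-15,"ty":-25,"tz":140,"rx":0,"ry":0,"rz":0.08,"fingers":255},{"tx":-40,"ty":-58,"tz":140,"rx":0,"ry":0,"rz":0.16,"fingers":255},{"tx":-68,"ty":-96,"tz":140,"rx":0,"ry":0,"rz":0.24,"fingers":255},{"tx":-96,"ty":-136,"tz":140,"rx":0,"ry":0,"rz":0.32,"fingers":255},{"tx":-124,"ty":-176,"tz":140,"rx":0,"ry":0,"rz":0.4,"fingers":255},{"tx":-152,"ty":-216,"tz":140,"rx":0,"ry":0,"rz":0.48,"fingers":255},{"tx":-180,"ty":-256,"tz":140,"rx":0,"ry":0,"rz":0.56,"fingers":255}]'
python3 -m creep '[{"tx":-28,"ty":-40,"tz":0,"rx":0,"ry":0,"rz":0,"fingers":255},{"tx":-50,"ty":-75,"tz":0,"rx":0,"ry":0,"rz":0,"fingers":255},{"tx":-65,"ty":-97,"tz":0,"rx":0,"ry":0,"rz":0,"fingers":255},{"tx":-65,"ty":-97,"tz":0,"rx":0,"ry":0,"rz":0,"fingers":255},{"tx":-65,"ty":-97,"tz":0,"rx":0,"ry":0,"rz":0,"fingers":255}]'
python3 - <<'E'
from h import *
from workcell import ctrl
o=ctrl.get_obs(); print(o["ee_pos"],np.round(o["qpos"],2)); print(np.round(cv2.Rodrigues(np.array(o["orientation"]))[0],3))
w=cam(ctrl,"wrist"); cv2.imwrite("pics/w11.png",w["p"])
w=cam(ctrl,"side"); cv2.imwrite("pics/d11.png",cv2.resize(w["p"][130:360,180:400],None,fx=2.5,fy=2.5,interpolation=cv2.INTER_CUBIC))
E
```

```text
t: 17.48
ee_pos: [500.8, -251.9, 231.2]
orientation: [-1.555, 0.262, -0.261]
ft_force: [-0.5, 0.6, -2.3]
width: 27.3
t: 18.1
ee_pos: [437.2, -347.5, 231.3]
orientation: [-1.554, 0.264, -0.263]
ft_force: [-0.2, 0.1, -1.7]
width: 27.6
[ 437.23558816 -347.46509199  231.30682936] [-0.69  0.33  1.78  0.    1.04 -1.93]
[[ 0.944 -0.     0.33 ]
 [-0.33   0.001  0.944]
 [-0.001 -1.     0.001]]
```

View pics/w11.png

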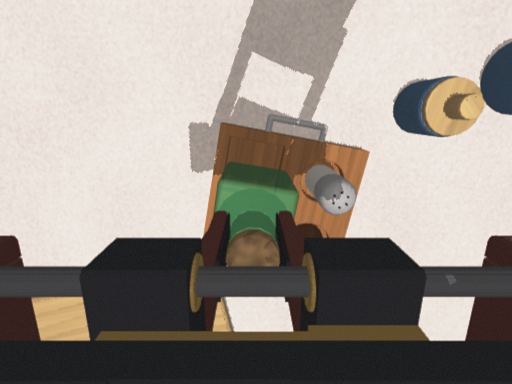

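View pics/d11.png

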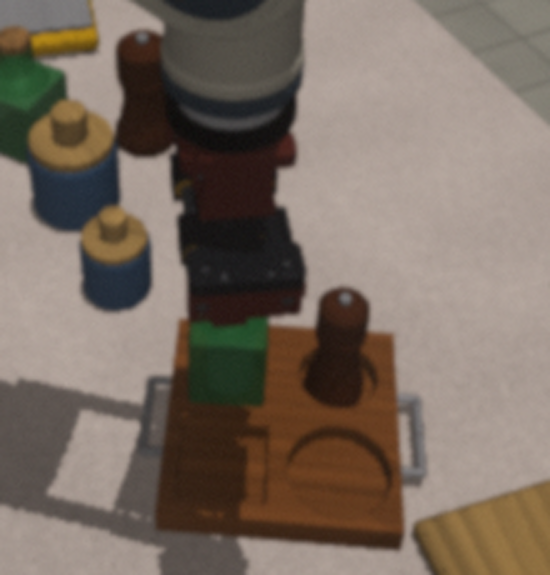

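The bottle edges run parallel to the caddy. Lowering it, then a look before seating.

```bash
python3 -m creep '[{"tx":0,"ty":0.5,"tz":-30,"rx":0,"ry":0,"rz":0,"fingers":255},{"tx":0,"ty":0.5,"tz":-60,"rx":0,"ry":0,"rz":0,"fingers":255},{"tx":0,"ty":0.5,"tz":-85,"rx":0,"ry":0,"rz":0,"fingers":255},{"tx":0,"ty":0.5,"tz":-100,"rx":0,"ry":0,"rz":0,"fingers":255},{"tx":0,"ty":0.5,"tz":-100,"rx":0,"ry":0,"rz":0,"fingers":255}]'
python3 - <<'E'
from h import *
from workcell import ctrl
w=cam(ctrl,"wrist"); cv2.imwrite("pics/w12.png",w["p"])
w=cam(ctrl,"side"); cv2.imwrite("pics/d12.png",cv2.resize(w["p"][230:360,210:370],None,fx=4,fy=4,interpolation=cv2.INTER_CUBIC))
E
```

```text
t: 18.82
ee_pos: [437.1, -346.7, 130.9]
orientation: [-1.554, 0.264, -0.261]
ft_force: [-0.1, 1.0, -2.3]
width: 27.4
```

View pics/w12.png

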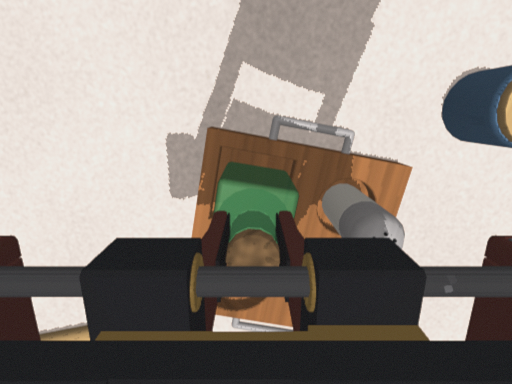

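View pics/d12.png

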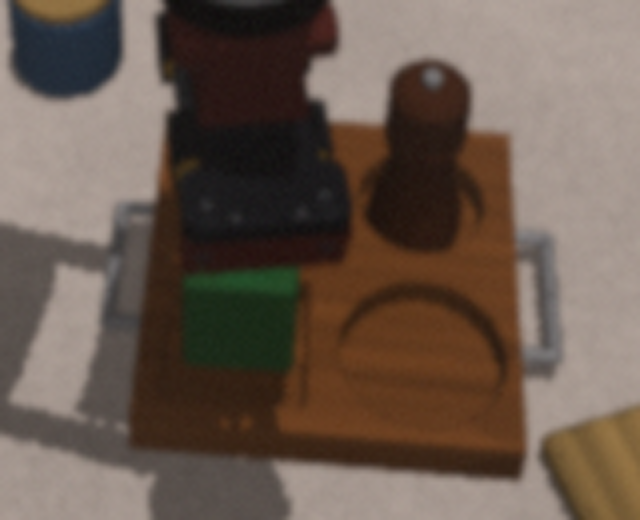

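```bash
python3 -m creep '[{"tx":0,"ty":0,"tz":-10,"rx":0,"ry":0,"rz":0,"fingers":255},{"tx":0,"ty":0,"tz":-18,"rx":0,"ry":0,"rz":0,"fingers":255},{"tx":0,"ty":0,"tz":-24,"rx":0,"ry":0,"rz":0,"fingers":255},{"tx":0,"ty":0,"tz":-28,"rx":0,"ry":0,"rz":0,"fingers":255},{"tx":0,"ty":0,"tz":-28,"rx":0,"ry":0,"rz":0,"fingers":255},{"tx":0,"ty":0,"tz":-28,"rx":0,"ry":0,"rz":0,"fingers":255}]'
```

```text
t: 19.68
ee_pos: [437.3, -347.6, 103.8]
orientation: [-1.555, 0.263, -0.264]
ft_force: [0.1, 0.6, -2.1]
width: 27.3
```

```bash
python3 -m creep '[{"tx":0,"ty":0,"tz":-2,"rx":0,"ry":0,"rz":0,"fingers":255},{"tx":0,"ty":0,"tz":-2,"rx":0,"ry":0,"rz":0,"fingers":255}]'
```

```text
t: 19.92
ee_pos: [437.5, -347.9, 102.3]
orientation: [-1.555, 0.263, -0.264]
ft_force: [-1.5, 0.4, 4.5]
width: 27.6
```

Seated: base offset 9.9 mm, contact about 5 N. Release, lift, and move toward the jar.

```bash
python3 -m creep '[{"tx":0,"ty":0,"tz":0,"rx":0,"ry":0,"rz":0,"fingers":110},{"tx":0,"ty":0,"tz":0,"rx":0,"ry":0,"rz":0,"fingers":110},{"tx":0,"ty":0,"tz":0,"rx":0,"ry":0,"rz":0,"fingers":110},{"tx":0,"ty":0,"tz":20,"rx":0,"ry":0,"rz":0,"fingers":110},{"tx":0,"ty":0,"tz":60,"rx":0,"ry":0,"rz":0,"fingers":110},{"tx":0,"ty":0,"tz":100,"rx":0,"ry":0,"rz":0,"fingers":110},{"tx":0,"ty":50,"tz":100,"rx":0,"ry":0,"rz":0,"fingers":0},{"tx":0,"ty":100,"tz":100,"rx":0,"ry":0,"rz":0,"fingers":0},{"tx":0,"ty":150,"tz":90,"rx":0,"ry":0,"rz":0,"fingers":0},{"tx":0,"ty":200,"tz":70,"rx":0,"ry":0,"rz":0,"fingers":0}]'
python3 -m creep '[{"tx":0.5,"ty":26,"tz":0,"rx":0,"ry":0,"rz":0,"fingers":0},{"tx":0.5,"ty":29,"tz":-20,"rx":0,"ry":0,"rz":0,"fingers":0},{"tx":0.5,"ty":29,"tz":-20,"rx":0,"ry":0,"rz":0,"fingers":0},{"tx":0.5,"ty":29,"tz":-20,"rx":0,"ry":0,"rz":0,"fingers":0}]'
python3 - <<'E'
from h import *
from workcell import ctrl
print(ctrl.get_obs()["ee_pos"])
w=cam(ctrl,"wrist"); cv2.imwrite("pics/w13.png",w["p"])
w=cam(ctrl,"side"); cv2.imwrite("pics/d13.png",cv2.resize(w["p"][150:360,190:380],None,fx=2.8,fy=2.8,interpolation=cv2.INTER_CUBIC))
E
```

```text
t: 21.18
ee_pos: [437.7, -146.4, 172.1]
orientation: [-1.555, 0.262, -0.266]
ft_force: [0.4, 0.2, -0.3]
width: 85.3
t: 21.68
ee_pos: [438.0, -118.8, 152.1]
orientation: [-1.555, 0.264, -0.264]
ft_force: [0.3, 0.0, -0.7]
width: 88.0
[ 437.98522801 -118.84458765  152.05024133]
```

View pics/w13.png

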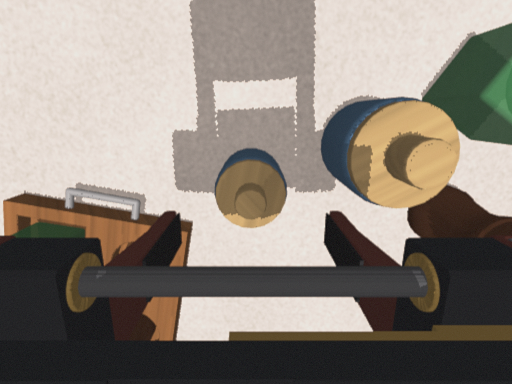

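View pics/d13.png

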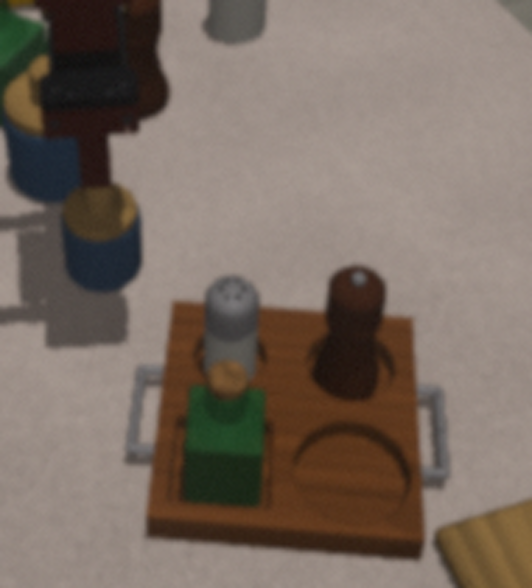

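The bottle is seated in the square well. The jar knob at (251,201) is centred in the jaws. Descend with the jaws partly closed, to keep clear of the big jar, and grip the knob.

```bash
python3 -m creep '[{"tx":0,"ty":-0.5,"tz":-20,"rx":0,"ry":0,"rz":0,"fingers":80},{"tx":0,"ty":-0.5,"tz":-40,"rx":0,"ry":0,"rz":0,"fingers":80},{"tx":0,"ty":-0.5,"tz":-60,"rx":0,"ry":0,"rz":0,"fingers":80},{"tx":0,"ty":-0.5,"tz":-69,"rx":0,"ry":0,"rz":0,"fingers":80},{"tx":0,"ty":-0.5,"tz":-69,"rx":0,"ry":0,"rz":0,"fingers":255},{"tx":0,"ty":-0.5,"tz":-69,"rx":0,"ry":0,"rz":0,"fingers":255},{"tx":0,"ty":-0.5,"tz":-69,"rx":0,"ry":0,"rz":0,"fingers":255},{"tx":0,"ty":-0.5,"tz":-69,"rx":0,"ry":0,"rz":0,"fingers":255},{"tx":0,"ty":-0.5,"tz":-69,"rx":0,"ry":0,"rz":0,"fingers":255},{"tx":0,"ty":-0.5,"tz":-69,"rx":0,"ry":0,"rz":0,"fingers":255}]'
```

```text
t: 23.02
ee_pos: [438.1, -119.2, 83.0]
orientation: [-1.555, 0.263, -0.264]
ft_force: [-0.5, -1.6, 4.0]
width: 25.3
```

```bash
python3 -m creep '[{"tx":0,"ty":0,"tz":25,"rx":0,"ry":0,"rz":0,"fingers":255},{"tx":0,"ty":0,"tz":65,"rx":0,"ry":0,"rz":0,"fingers":255},{"tx":0,"ty":0,"tz":105,"rx":0,"ry":0,"rz":0,"fingers":255},{"tx":4,"ty":-14,"tz":140,"rx":0,"ry":0,"rz":0,"fingers":255},{"tx":13,"ty":-45,"tz":150,"rx":0,"ry":0,"rz":0,"fingers":255},{"tx":24,"ty":-84,"tz":150,"rx":0,"ry":0,"rz":0,"fingers":255},{"tx":35,"ty":-123,"tz":150,"rx":0,"ry":0,"rz":0,"fingers":255},{"tx":46,"ty":-162,"tz":150,"rx":0,"ry":0,"rz":0,"fingers":255},{"tx":57,"ty":-200,"tz":150,"rx":0,"ry":0,"rz":0,"fingers":255},{"tx":68,"ty":-238,"tz":150,"rx":0,"ry":0,"rz":0,"fingers":255}]'
python3 -m creep '[{"tx":8,"ty":-26,"tz":0,"rx":0,"ry":0,"rz":0,"fingers":255},{"tx":11,"ty":-36,"tz":0,"rx":0,"ry":0,"rz":0,"fingers":255},{"tx":11,"ty":-36,"tz":-20,"rx":0,"ry":0,"rz":0,"fingers":255},{"tx":11,"ty":-36,"tz":-55,"rx":0,"ry":0,"rz":0,"fingers":255},{"tx":11,"ty":-36,"tz":-85,"rx":0,"ry":0,"rz":0,"fingers":255},{"tx":11,"ty":-36,"tz":-100,"rx":0,"ry":0,"rz":0,"fingers":255},{"tx":11,"ty":-36,"tz":-100,"rx":0,"ry":0,"rz":0,"fingers":255}]'
python3 - <<'E'
from h import *
from workcell import ctrl
print(ctrl.get_obs()["ee_pos"])
w=cam(ctrl,"wrist"); cv2.imwrite("pics/w14.png",w["p"])
w=cam(ctrl,"side"); cv2.imwrite("pics/d14.png",cv2.resize(w["p"][150:360,190:380],None,fx=2.8,fy=2.8,interpolation=cv2.INTER_CUBIC))
E
```

```text
t: 24.28
ee_pos: [505.4, -357.7, 231.6]
orientation: [-1.554, 0.265, -0.262]
ft_force: [0.1, 0.7, -1.8]
width: 25.3
t: 25.15
ee_pos: [515.9, -391.7, 131.1]
orientation: [-1.553, 0.265, -0.261]
ft_force: [0.2, -0.5, -2.0]
width: 25.2
[ 515.870914   -391.66450762  131.11683009]
```

View pics/w14.png

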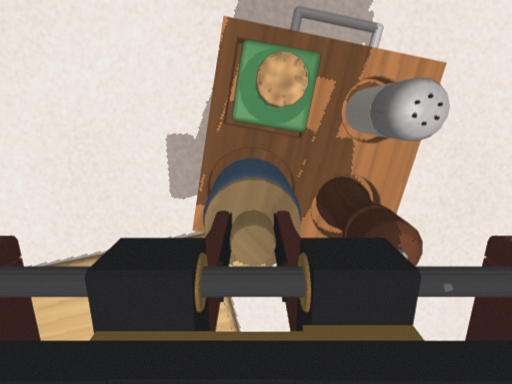

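View pics/d14.png

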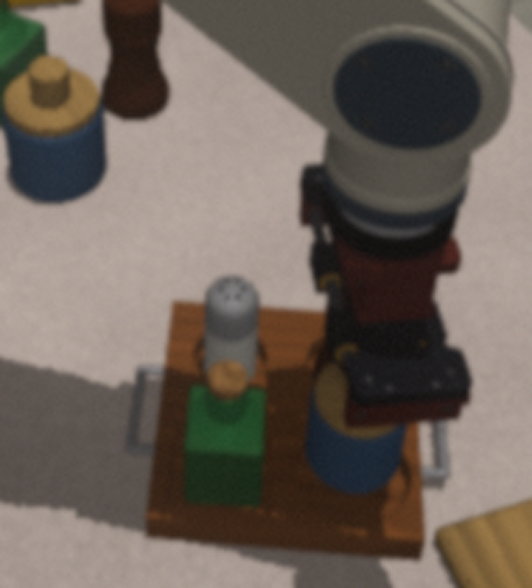

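```bash
python3 -m creep '[{"tx":0,"ty":0,"tz":-12,"rx":0,"ry":0,"rz":0,"fingers":255},{"tx":0,"ty":0,"tz":-22,"rx":0,"ry":0,"rz":0,"fingers":255},{"tx":0,"ty":0,"tz":-30,"rx":0,"ry":0,"rz":0,"fingers":255},{"tx":0,"ty":0,"tz":-36,"rx":0,"ry":0,"rz":0,"fingers":255},{"tx":0,"ty":0,"tz":-38,"rx":0,"ry":0,"rz":0,"fingers":255},{"tx":0,"ty":0,"tz":-38,"rx":0,"ry":0,"rz":0,"fingers":255}]'
```

```text
t: 26.0
ee_pos: [516.7, -393.0, 94.6]
orientation: [-1.555, 0.264, -0.263]
ft_force: [0.9, -1.1, -2.9]
width: 24.6
```

```bash
python3 -m creep '[{"tx":0,"ty":0,"tz":-2,"rx":0,"ry":0,"rz":0,"fingers":255},{"tx":0,"ty":0,"tz":-2,"rx":0,"ry":0,"rz":0,"fingers":255}]'
```

```text
t: 26.25
ee_pos: [517.0, -393.3, 93.1]
orientation: [-1.555, 0.263, -0.264]
ft_force: [-0.7, 0.0, -1.4]
width: 25.2
```

```bash
python3 -m creep '[{"tx":0,"ty":0,"tz":-1,"rx":0,"ry":0,"rz":0,"fingers":255},{"tx":0,"ty":0,"tz":-1,"rx":0,"ry":0,"rz":0,"fingers":255}]'
```

```text
t: 26.5
ee_pos: [517.3, -393.6, 93.0]
orientation: [-1.556, 0.262, -0.265]
ft_force: [-2.3, -0.6, 6.3]
width: 25.1
```

Contact on the well floor. Release, lift straight up, and step aside to check.

```bash
python3 -m creep '[{"tx":0,"ty":0,"tz":0,"rx":0,"ry":0,"rz":0,"fingers":120},{"tx":0,"ty":0,"tz":0,"rx":0,"ry":0,"rz":0,"fingers":120},{"tx":0,"ty":0,"tz":0,"rx":0,"ry":0,"rz":0,"fingers":120},{"tx":0,"ty":0,"tz":20,"rx":0,"ry":0,"rz":0,"fingers":120},{"tx":0,"ty":0,"tz":60,"rx":0,"ry":0,"rz":0,"fingers":120},{"tx":0,"ty":0,"tz":110,"rx":0,"ry":0,"rz":0,"fingers":120},{"tx":0,"ty":0,"tz":160,"rx":0,"ry":0,"rz":0,"fingers":120},{"tx":20,"ty":20,"tz":200,"rx":0,"ry":0,"rz":0,"fingers":120},{"tx":60,"ty":60,"tz":220,"rx":0,"ry":0,"rz":0,"fingers":120},{"tx":80,"ty":90,"tz":220,"rx":0,"ry":0,"rz":0,"fingers":120}]'
python3 -m creep '[{"tx":0,"ty":0,"tz":0,"rx":0,"ry":0,"rz":0,"fingers":120},{"tx":0,"ty":0,"tz":0,"rx":0,"ry":0,"rz":0,"fingers":120},{"tx":0,"ty":0,"tz":0,"rx":0,"ry":0,"rz":0,"fingers":120}]'
python3 - <<'E'
from h import *
from workcell import ctrl
import pickle
print(ctrl.get_obs()["ee_pos"])
w=cam(ctrl,"wrist"); cv2.imwrite("pics/w15.png",w["p"]); pickle.dump(w,open("w15.pkl","wb"))
a=w["p"][20:235,140:370]; cv2.imwrite("pics/w15z.png",cv2.resize(a,None,fx=2.6,fy=2.6,interpolation=cv2.INTER_CUBIC))
w=cam(ctrl,"side"); pickle.dump(w,open("d15.pkl","wb")); cv2.imwrite("pics/d15.png",cv2.resize(w["p"][100:360,150:380],None,fx=2.3,fy=2.3,interpolation=cv2.INTER_CUBIC))
E
```

```text
t: 27.75
ee_pos: [599.0, -302.2, 316.0]
orientation: [-1.556, 0.259, -0.268]
ft_force: [-0.5, -0.1, -0.2]
width: 46.6
t: 28.12
ee_pos: [595.9, -304.0, 311.8]
orientation: [-1.555, 0.265, -0.264]
ft_force: [-0.1, 0.1, 0.9]
width: 46.2
[ 595.90756163 -303.99131616  311.77018399]
```

View pics/w15z.png

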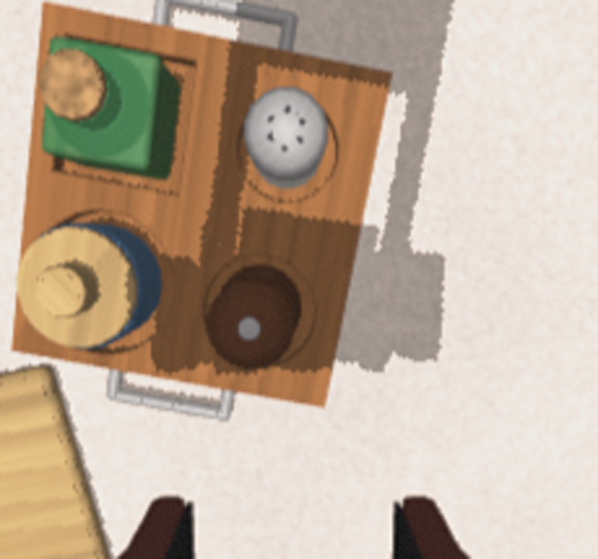

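View pics/d15.png

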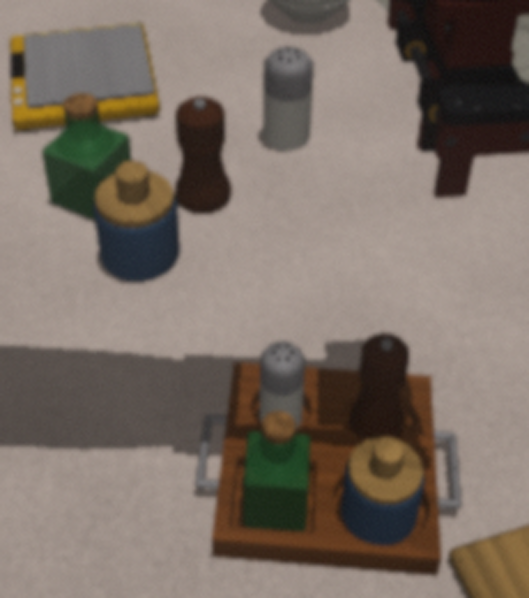

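All four pieces stand in their own wells. In the zoom, cork is at (73,84), knob (60,290), nut (249,328) and salt cap (287,128). The big pieces look unmoved. Numeric check before handing in.

Run:
```python
from h import *
import pickle
w=pickle.load(open("w15.pkl","rb")); d=pickle.load(open("d15.pkl","rb"))
W=lambda x,y:((x+.5)/2.6-.5+140,(y+.5)/2.6-.5+20); D=lambda x,y:((x+.5)/2.3-.5+150,(y+.5)/2.3-.5+100)
X=np.array([onz(w,W(*q),28)[:2] for q in((43,2),(391,76),(324,407),(13,350))]); c0=X.mean(0); print("caddy now",c0,[np.round(np.linalg.norm(X[i]-X[i-1])) for i in range(4)])
yaw=-2.0913; R=np.array([[np.cos(yaw),-np.sin(yaw)],[np.sin(yaw),np.cos(yaw)]])
for n,q,q2,z in[("bottle",(73,84),(279,422),128),("jar",(60,290),(389,447),108),("mill",(249,328),(389,344),130),("salt",(287,128),(282,350),105)]:
    p=onz(w,W(*q),z); t,e=tri(w,W(*q),d,D(*q2))
    print(n,"caddy frame",np.round(R.T@(p[:2]-[500,-330.5]),1),np.round(R.T@(p[:2]-c0),1),"tri",np.round(t,1),round(e,1),"expected z",z)
for n,q,z in[("bigjar",(132,171),124),("bigmill",(200,102),138),("bigbot",(82,103),138),("bigsalt",(288,55),124)]: print(n,np.round(onz(d,D(*q),z)[:2]))
```

```text
caddy now [ 500.20704525 -331.0843179 ] [np.float64(189.0), np.float64(190.0), np.float64(188.0), np.float64(189.0)]
bottle caddy frame [ 45.  -43.9] [ 44.6 -44.4] tri [ 440.4 -348.   128.6] 1.6 expected z 128
jar caddy frame [47.2 44.7] [46.8 44.2] tri [ 516.4 -394.1  108.6] 2.5 expected z 108
mill caddy frame [-45.3  43.2] [-45.7  42.7] tri [ 561.7 -313.8  127. ] 3.3 expected z 130
salt caddy frame [-46.  -46.5] [-46.4 -47. ] tri [ 483.4 -267.9  108.7] 1.0 expected z 105
bigjar [442.   0.]
bigmill [546.  63.]
bigbot [427. 117.]
bigsalt [685. 123.]
```

All pieces are within about 3 mm of their well centres and at the right heights. The big pieces haven't moved, within measuring error. Handing in.

```bash
python3 -c "
from workcell import ctrl
o=ctrl.get_obs();print(o['t'],o['qvel'].round(3) if hasattr(o['qvel'],'round') else o['qvel']);print(ctrl.close_job())"
```

```text
28.225 [ 0.002  0.002 -0.001  0.002 -0.001  0.   ]
the job is handed in; nothing more can be done
None
```

All four table pieces are in their own wells, and I handed the job in at t = 28.2 s of the 96 s allowed. Each was gripped, carried over the caddy, lowered until it touched the well floor (4–6 N on the wrist) and only then released. I turned the bottle 0.56 rad on the way to line it up with the square well.

**Table pieces:** the last wrist and side pictures put every piece within about 3.5 mm of its well centre along each caddy side (limit 11 mm). Heights found from the two views agreed with a seated piece to within 1 mm for the bottle and jar and 3–4 mm for the mill and shaker, which is measuring error. At release, the tool height relative to where each piece was gripped put every underside about 10 mm above the counter.

**Big pieces:** all four look upright, and the side view puts them within about 8 mm of where they started (limit 30 mm). The largest differences are the big bottle and big shaker, and I take those as measuring error, since the arm's planned paths kept well clear of all four. The gripper ended clear of everything.

**Failed or disagreeing checks:** two early move commands were rejected for missing keys, and nothing moved. The first caddy estimate from the scene camera was about 7 mm off; I used the wrist camera's measurement instead, which the side view agreed with to about 2 mm.

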